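Bring the painted mug's handle to the front on the banding wheel and point at it

TASK

The mug standing on the banding wheel is freshly painted and still wet, and its handle is to be painted next. Without touching the mug, turn the wheel by its disc until the mug's handle points squarely to the front edge of the bench, the one on the robot's side, and let go of the disc. Then point down at the top of the handle from just above, a finger's breadth clear of it, for at least two seconds, and finish while still pointing there without touching anything; leave the things round the wheel where they are.

Things in the scene. Friction and masses are not known exactly. Their poses are not given: they have to be found in the camera images.
- banding_wheel: the banding wheel: a potter's turntable, grey, fixed to the bench by its heavy foot. Round foot of up to 73 mm radius from the bench to 60 mm height; above it a round disc of 109 mm radius, its rim from 61 to 84 mm height. Origin on the upright turning axis at bench height. The foot can stand turned any way (its x and y axes mean nothing); z up
- banding_wheel_disc (a joint): angle of the wheel's disc about its upright axis, rad, growing counter-clockwise seen from above; it turns either way without end stops, against a light bearing friction (0.02 N m, and 0.05 N m per rad/s), so that a finger pressed against the rim or on the disc with some newtons drags it round, and it stops where it is left. The zero has no meaning for the job: what counts is the way the handle points
- mug_handle (a point): the point to point at: the top of the mug's handle, 81 mm above the mug's foot and 57 mm from the mug's upright axis. The handle is 30 mm wide at most and reaches from the mug's wall (41 mm from its axis) to 74 mm from its axis. The point's -y axis looks outward along the handle, z up
- mug_foot (a point): centre of the mug's foot, on the mug's axis. The mug, white with dark spots, 82 mm across and 91 mm tall, stands loose on the middle of the disc, its axis on the wheel's axis, and turns with it
- wheel_axis (a point): the wheel's turning axis at the height of the disc's upper face, 84 mm above the bench; fixed, does not turn
- wax_pot: low round lidded pot, 63 mm across, 34 mm tall, to the left of the wheel; bystander, origin under its centre
- masking_tape: roll of masking tape lying flat, 104 mm across, 25 mm tall, to the right of the wheel; bystander, origin under its centre
- flat_brush: flat paint brush lying on the bench in front and to the right of the wheel, 199 mm long, 12 mm high; bystander, origin at the middle of its underside
- vial_a: screw-capped bead vial, 26 mm across, 68 mm tall, standing close to the right of the wheel; bystander, origin under its centre
- bench_front (a point): a fixed point on the front edge of the bench, at the height of its top. Its axes are those of the world: x points away from the robot square to the front edge, y along the edge to the left, so the front is -x

How it is judged:
By the outcome, as a careful person would: the job done as asked, in the order asked, and still so for the second after the job is handed in, with the robot touching nothing.
It also fails if it takes over 64 s, if anything falls off the work surface, if the arm or the gripper's body presses on something with over 40 N, if the wrist force passes 120 N, or if a joint passes its speed limit or range.

ROBOT

A 6-joint arm with a two-finger parallel gripper is mounted at the origin on a cart in front of the work surface, level with it; the furniture and walls round the work are solid. World frame = base frame: x ahead of the robot, y to its left, z up, the work surface at z = 0. Lengths are in m, angles in rad, forces in N, time in s.
With the tool pointing down it reaches from about 0.375 to 0.9 m from the base axis. Payload 3.1 kg.
Tool frame: the origin (TCP) lies at the very end of the fingers, on their centre line; the grasp point (between the pads) lies 19 mm behind it (grasp_offset is the z of the grasp point in the tool frame, in m); z points along the fingers, y is the line along which they close (so a half turn about z gives the same grasp; the last joint's range is limited). The gripper opens to 85 mm and grips with 20 to 120 N. Pads are 22 mm wide; open, the fingers measure 114 mm over their backs; the gripper's body (76 mm by 85 mm) begins 54 mm behind the grasp point. The pads swing forward as they close: fully open they stand 13 mm farther back than shut.
Start: joints at [-1.31, 0.527, 1.433, -0, 1.181, -0.178], TCP at [0.266, -0.565, 0.231] pointing down, gripper open.
Joint ranges: [-3.08, 3.08], [-0.75, 2.2], [0.22, 2.44], [-1.43, 4.57], [0, 2.65], [-2.85, 2.85]. Speed limits (rad/s): [2.79, 2.79, 3.14, 3.14, 3.14, 3.14].

INTERFACE

Orientations are given as a rotation vector (axis times angle).
In Python, from plant import * gives the robot as it stands.
- The arm moves only by the tool move_arm, never from a script. Its argument "motion" is a list that holds one entry, the list of rows, each a list of 5 numbers: the closure in counts, from 0 (fully open) to 255 (shut), then the shift along the tool's x, y, z in mm, then the turn about the tool's z in rad. In form: [[[fingers, dx, dy, dz, yaw], ...]]. A call has 1 to 10 rows; each row is the pose to reach, as a shift and turn from the pose commanded when the call began, along the tool's axes at that moment; what a row does not reach only later rows make up. A row lasts 1/12 s, in which the tool goes at most 41.7 mm and 7.16 degrees, less where a joint would pass 70% of its speed; a pose out of reach is approached as far as the arm can. A call with a gripper value outside its range is refused whole. The fingers move at their own pace and stop on an object; "newtons" is the grip in N (left out, the last holds). Time passes only in rows, so rows that repeat a pose let the fingers close. It gives the time, the measured TCP pose, the force, the opening and the grip force at its end, in the units of the state.
- sense(): the state, without advancing time (a new reading comes with each control period).
- read_camera(name): name is "scene" or "top" or "wrist"; returns the picture (420x560x3 uint8, blue, green, red); there is no depth.
- camera_info(name): a dict with "mtx" (3x3 intrinsics, pixels), "world_from_camera" (4x4, takes a point from camera to world coordinates). Camera axes: x right, y up, looking along -z (the intrinsics and any distortion apply to the point x, -y, -z); pixel columns grow to the right and rows downward; lengths in m; the calibration is good to about 2 mm. A picture is of the moment at which its call begins: read the wrist's pose just before it. camera_info takes no time and is no camera call; for the wrist camera it gives the pose at the moment of the call.
- close_job(): hands the job in; it is judged then, once.
The state is a dict: "t": time; "qpos": joint angles; "joint_velocities": joint speeds; "joint_torque": joint torques, N m; "position": TCP position; "orientation": TCP orientation; "ft_force": force on the tool from outside, world axes, zero at the start; "moment": the same for the moment, N m; "opening": finger opening in m; "grasp_force": force on a finger pad.
Only numpy, scipy, OpenCV 4.12 (cv2) and the standard library are available. Lean on these libraries where they do the work, as an engineer would, in place of code of your own. Each camera call takes 0.05 s, during which the arm holds its last target. There are 200 camera calls.

## Working session

There is one attempt and no reset: what is moved stays moved. The work goes in short steps, Python scripts to look and compute and a tool call to move; the robot and the scene stay as the last step left them, time stands still between calls to the robot, and variables do not carry over. Pictures are saved under pics/ and viewed, at most 10 in all, crops included, and the job is handed in when it is done.

Besides the shell and the picture viewer there is one more tool, called as a command line: name --argument value ..., lists and objects as JSON in quotes. move_arm: Moves the arm, as the interface text tells. Its arguments: {"type":"object","properties":{"motion":{"type":"array","items":{"type":"array","items":{"type":"array","items":{"type":"number"}}}},"newtons":{"type":"number"}},"required":["motion"]}

```bash
mkdir -p pics; python3 - <<'E'
from plant import *
import cv2,numpy as np
s=sense();print(s['t'],s['position'],s['orientation'],s['opening'])
a=read_camera("scene");b=read_camera("top")
cv2.imwrite("pics/scene.png",a);cv2.imwrite("pics/top.png",b)
for n in("scene","top"):
    i=camera_info(n);print(n,{k:np.round(v,4).tolist() if not isinstance(v,str) else v for k,v in i.items()})
E
```

```text
0.0 [ 0.26593811 -0.5648088   0.23033471] [-3.06381552e+00 -6.84738418e-01  1.33661879e-04] 0.08560815528053539
scene {'mtx': [[380.4111, 0.0, 274.4601], [0.0, 380.4111, 210.2456], [0.0, 0.0, 1.0]], 'world_from_camera': [[-0.7051, 0.4622, -0.5378, 0.0201], [-0.7091, -0.4704, 0.5253, 0.6016], [-0.0101, 0.7518, 0.6594, 0.7335], [0.0, 0.0, 0.0, 1.0]]}
top {'mtx': [[382.2005, 0.0, 278.7315], [0.0, 382.2005, 204.4012], [0.0, 0.0, 1.0]], 'world_from_camera': [[-0.0033, 0.9977, -0.0672, 0.4591], [-1.0, -0.0035, -0.0021, 0.1083], [-0.0024, 0.0672, 0.9977, 1.0302], [0.0, 0.0, 0.0, 1.0]]}
```

View pics/top.png

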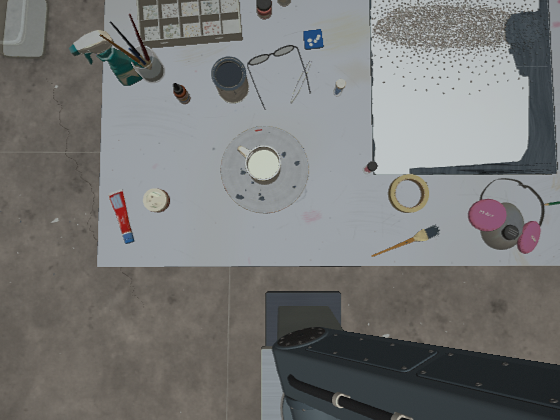

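View pics/scene.png

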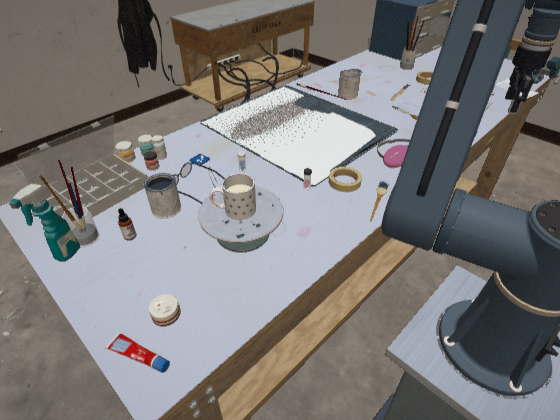

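Top view: the wheel disc is centred near (265,169), the mug near (264,163), and its handle near (243,153), pointing to the back and left. The vial is at (372,167), the tape at (409,193) and the brush at (405,240). Scene view: the mug is at (240,195) with its handle at (216,198) on the left.

```bash
cat > h.py <<'E'
from plant import *
import cv2,numpy as np
def ray(n,px,z,i=None):
    i=i or camera_info(n);M=i['mtx'];T=np.array(i['world_from_camera'])
    out=[]
    for u,v in np.atleast_2d(px):
        d=T[:3,:3]@np.array([(u-M[0][2])/M[0][0],-(v-M[1][2])/M[1][1],-1]);o=T[:3,3]
        out.append(o+d*(z-o[2])/d[2])
    return np.array(out)
def proj(n,p):
    i=camera_info(n);M=i['mtx'];T=np.array(i['world_from_camera'])
    c=T[:3,:3].T@(np.array(p)-T[:3,3]);return M[0][2]+M[0][0]*c[0]/-c[2], M[1][2]+M[1][1]*c[1]/c[2]
E
python3 - <<'E'
from h import *
im=cv2.imread("pics/top.png")
c=im[110:230,205:325];cv2.imwrite("pics/crop.png",cv2.resize(c,None,fx=5,fy=5,interpolation=cv2.INTER_CUBIC))
for n,p,z in(("disc",(265,169.5),.084),("mugrim",(264,163.5),.175),("handle",(243,153),.165),("vial",(372,167),.068),("tape",(409,193),.025),("wax",(156,200),.034),("edge",(265,266),0)):
    print(n,ray("top",p,z)[0].round(4))
E
```

```text
disc [0.6103 0.1443 0.084 ]
mugrim [0.6094 0.1431 0.175 ]
handle [0.6356 0.1915 0.165 ]
vial [ 0.6182 -0.1268  0.068 ]
tape [ 0.5558 -0.2335  0.025 ]
wax [0.5388 0.4315 0.034 ]
edge [0.3636 0.1477 0.    ]
```

View pics/crop.png

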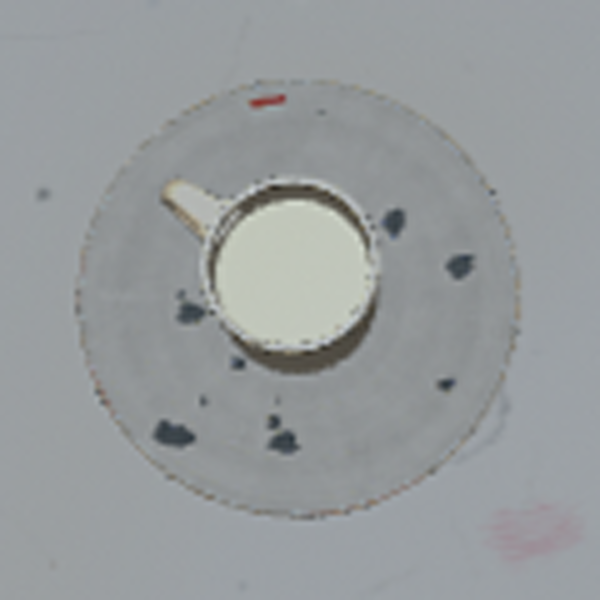

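The crop shows the disc spanning 77–520 by 80–518 and the mug rim 201–381 by 178–352. The handle runs from about (172,188) to (213,212), and a red mark sits at (267,101).

```bash
python3 - <<'E'
from h import *
f=lambda u,v:(205+(u+.5)/5-.5,110+(v+.5)/5-.5)
C=ray("top",f(298.5,299),.084)[0];R=ray("top",f(291,265),.175)[0];print(C,R)
for z in(.165,.15):
  H=ray("top",[f(175,190),f(210,215)],z)
  for h in H: d=h-C;print(z,h.round(4),np.hypot(*d[:2]),np.degrees(np.arctan2(d[1],d[0])))
r=ray("top",f(267,101),.084)[0]-C;print("red",np.degrees(np.arctan2(r[1],r[0])),np.hypot(*r[:2]))
c=(C+R)/2
from scipy.spatial.transform import Rotation as Ro
s=sense();Rm=Ro.from_rotvec(s['orientation']).as_matrix();print(Rm.round(3),s['position'],np.degrees(np.arctan2(Rm[1,0],Rm[0,0])))
E
```

```text
[0.61053763 0.1460272  0.084     ] [0.61147975 0.14577309 0.175     ]
0.165 [0.6482 0.1994 0.165 ] 0.06529593534462252 54.79628864098315
0.165 [0.6365 0.1833 0.165 ] 0.04544156900767724 55.118228767171544
0.15 [0.6515 0.201  0.15  ] 0.06849936259090095 53.31724197899132
0.15 [0.6396 0.1846 0.15  ] 0.0483007821080158 53.006803462967326
red 8.916290207893443 0.101712761123632
[[ 0.905  0.426 -0.001]
 [ 0.426 -0.905  0.002]
 [ 0.    -0.002 -1.   ]] [ 0.2659554  -0.56486106  0.23041847] 25.198577139660852
```

move_arm --motion '[[[255, 240, -280, 0, 0.22], [255, 240, -280, 0, 0.22], [255, 240, -280, 0, 0.22], [255, 240, -280, 0, 0.22], [255, 240, -280, 0, 0.22], [255, 240, -280, 0, 0.22], [255, 240, -280, 0, 0.22], [255, 240, -280, 0, 0.22], [255, 240, -280, 0, 0.22], [255, 240, -280, 0, 0.22]]]'

```text
t: 0.93
position: [0.363, -0.2029, 0.2307]
orientation: [-3.116, -0.353, 0.004]
ft_force: [-0.6, -0.3, -0.4]
opening: -0.0
grasp_force: 0.0
```

move_arm --motion '[[[255, 173, -318, 0, 0.226], [255, 173, -318, 0, 0.226], [255, 173, -318, 0, 0.226], [255, 173, -318, 0, 0.226], [255, 173, -318, 0, 0.226], [255, 173, -318, 0, 0.226], [255, 173, -318, 0, 0.226], [255, 173, -318, 0, 0.226], [255, 173, -318, 0, 0.226], [255, 173, -318, 0, 0.226]]]'

```text
t: 1.77
position: [0.4656, 0.1441, 0.2315]
orientation: [-3.139, -0.001, -0.005]
ft_force: [1.2, -0.4, -0.0]
opening: 0.0
grasp_force: 0.0
```

move_arm --motion '[[[255, -4, -2, 40, 0], [255, -4, -2, 80, 0], [255, -4, -2, 120, 0], [255, -4, -2, 150, 0], [255, -4, -2, 161, 0], [255, -4, -2, 161, 0], [255, -4, -2, 161, 0]]]'

```text
t: 2.35
position: [0.4594, 0.1395, 0.0697]
orientation: [3.141, -0.011, -0.003]
ft_force: [-0.2, 0.0, 0.4]
opening: -0.0002
grasp_force: 0.0
```

```bash
python3 - <<'E'
from h import *
s=sense();print(s['t'],s['position'],s['orientation'],s['ft_force'])
E
```

```text
2.35 [0.45942285 0.13950133 0.06967846] [ 3.14134756e+00 -1.05774577e-02 -2.97980783e-03] [-0.20030191  0.04234944  0.364851  ]
```

move_arm --motion '[[[255, 8, 0, 0, 0], [255, 16, 0, 0, 0], [255, 22, 0, 0, 0], [255, 25, 0, 0, 0], [255, 25, 0, 0, 0], [255, 25, 0, 0, 0]]]'

```text
t: 2.85
position: [0.485, 0.14, 0.0708]
orientation: [-3.142, 0.01, -0.001]
ft_force: [-0.7, 0.5, -0.5]
opening: -0.0001
grasp_force: 0.0
```

Radius is now 0.126. I'll correct y and creep inward.

move_arm --motion '[[[255, 0, -3, 0, 0], [255, 1, -6, 0, 0], [255, 2, -6, 0, 0], [255, 3, -6, 0, 0], [255, 4, -6, 0, 0], [255, 5, -6, 0, 0], [255, 6, -6, 0, 0], [255, 6, -6, 0, 0]]]'

```text
t: 3.52
position: [0.4909, 0.1459, 0.0703]
orientation: [-3.142, 0.01, -0.0]
ft_force: [0.6, -0.7, 0.3]
opening: 0.0001
grasp_force: 0.0
```

move_arm --motion '[[[255, 1, 0, 0, 0], [255, 2, 0, 0, 0], [255, 3, 0, 0, 0], [255, 4, 0, 0, 0], [255, 4, 0, 0, 0], [255, 4, 0, 0, 0]]]'

```text
t: 4.02
position: [0.4947, 0.1459, 0.0703]
orientation: [-3.142, 0.01, -0.0]
ft_force: [-0.2, 0.6, 0.5]
opening: -0.0
grasp_force: 0.0
```

move_arm --motion '[[[255, 1, 0, 0, 0], [255, 2, 0, 0, 0], [255, 3, 0, 0, 0], [255, 3, 0, 0, 0], [255, 3, 0, 0, 0]]]'

```text
t: 4.43
position: [0.4957, 0.1459, 0.0701]
orientation: [3.141, -0.01, -0.006]
ft_force: [-5.5, 0.0, 3.2]
opening: 0.0003
grasp_force: 2.6
```

move_arm --motion '[[[255, 1, 2.3, 0, -0.02], [255, 1.2, 6.8, 0, -0.06], [255, 1.7, 12.4, 0, -0.11], [255, 2.4, 18, 0, -0.16], [255, 3.5, 23.6, 0, -0.21], [255, 5.1, 30.1, 0, -0.27], [255, 7.1, 36.6, 0, -0.33], [255, 9.5, 43, 0, -0.39], [255, 11.3, 47.1, 0, -0.43], [255, 12.3, 49.2, 0, -0.45]]]'

```text
t: 5.27
position: [0.5073, 0.0955, 0.0701]
orientation: [-3.064, -0.695, 0.009]
ft_force: [-6.3, -2.3, 4.8]
opening: -0.0
grasp_force: 3.5
```

```bash
cat > look.py <<'E'
from h import *
import sys
s=sense();p=s['position'];C=np.array([.6105,.146])
d=p[:2]-C;print(s['t'],p.round(4),"r",np.hypot(*d),"ang",np.degrees(np.arctan2(d[1],d[0]))%360,s['ft_force'].round(1) if hasattr(s['ft_force'],'round') else s['ft_force'])
im=read_camera("top");cv2.imwrite(f"pics/{sys.argv[1]}.png",im)
b,g,r=[im[...,k].astype(int) for k in range(3)]
m=((r-g>40)&(r-b>40)).astype(np.uint8)
n,l,st,ce=cv2.connectedComponentsWithStats(m)
for k in range(1,n):
    if st[k,4]>2:
        q=ray("top",ce[k],.084)[0][:2]-C
        if np.hypot(*q)<.12: print("red",st[k,4],np.hypot(*q),np.degrees(np.arctan2(q[1],q[0]))%360)
E
python3 look.py t1
```

```text
5.2667 [0.5073 0.0955 0.0701] r 0.11492709915876745 ang 206.06215649879354 [-6.3 -2.3  4.8]
red 9 0.10159493009999415 33.064182832069044
```

move_arm --motion '[[[255, 0.1, 5.6, 0, -0.05], [255, 0.7, 12.4, 0, -0.11], [255, 1.6, 19.1, 0, -0.17], [255, 3.0, 25.8, 0, -0.23], [255, 4.7, 32.3, 0, -0.29], [255, 6.8, 38.7, 0, -0.35], [255, 9.4, 45, 0, -0.41], [255, 12.3, 51.2, 0, -0.47], [255, 14.9, 56.1, 0, -0.52], [255, 16.7, 59.1, 0, -0.55]]]'

```text
t: 6.15
position: [0.5488, 0.0477, 0.0701]
orientation: [2.757, 1.503, -0.008]
ft_force: [-6.3, -8.9, 2.4]
opening: -0.0002
grasp_force: 5.3
```

```bash
python3 look.py t2
```

```text
6.15 [0.5488 0.0477 0.0701] r 0.11605538634940722 ang 237.86673606841305 [-6.3 -8.9  2.4]
red 9 0.1011838124362089 62.94636717831527
```

move_arm --motion '[[[255, 0.0, 5.6, 0, -0.05], [255, 0.3, 12.4, 0, -0.11], [255, 1.2, 19.1, 0, -0.17], [255, 2.5, 25.8, 0, -0.23], [255, 4.0, 32.3, 0, -0.29], [255, 6, 38.7, 0, -0.35], [255, 8.4, 45, 0, -0.41], [255, 11.3, 51.2, 0, -0.47], [255, 13.9, 56.1, 0, -0.52], [255, 15.7, 59.1, 0, -0.55]]]'

```text
t: 7.03
position: [0.6107, 0.0278, 0.0703]
orientation: [2.243, 2.191, -0.001]
ft_force: [0.1, -7.7, -1.2]
opening: -0.0001
grasp_force: 4.4
```

```bash
python3 look.py t3
```

```text
7.0333 [0.6107 0.0278 0.0703] r 0.11818570519228402 ang 270.08514173410697 [ 0.1 -7.7 -1.2]
red 10 0.09975622568967533 94.9780639147377
```

move_arm --motion '[[[255, 0.1, 5.6, 0, -0.05], [255, 0.4, 12.4, 0, -0.11], [255, 1.3, 19.1, 0, -0.17], [255, 2.7, 25.8, 0, -0.23], [255, 4.4, 32.3, 0, -0.29], [255, 6.4, 38.7, 0, -0.35], [255, 8.9, 45, 0, -0.41], [255, 11.8, 51.2, 0, -0.47], [255, 14.4, 56.1, 0, -0.52], [255, 16.2, 59.1, 0, -0.55]]]'

```text
t: 7.92
position: [0.6724, 0.0426, 0.0705]
orientation: [1.563, 2.713, 0.0]
ft_force: [4.8, -7.0, -4.2]
opening: -0.0001
grasp_force: 4.0
```

```bash
python3 look.py t4; python3 - <<'E'
from h import *
im=cv2.imread("pics/t4.png");cv2.imwrite("pics/t4c.png",cv2.resize(im[110:230,205:325],None,fx=5,fy=5,interpolation=cv2.INTER_CUBIC))
P=np.array([(.4957,.1459),(.5073,.0955),(.5488,.0477),(.6107,.0278),tuple(sense()['position'][:2])])
A=np.c_[2*P,np.ones(5)];x=np.linalg.lstsq(A,(P**2).sum(1),rcond=None)[0];print(x[:2],np.sqrt(x[2]+x[:2]@x[:2]))
E
```

```text
7.9167 [0.6724 0.0426 0.0705] r 0.12047781444861122 ang 300.893402558208 [ 4.8 -7.  -4.2]
red 9 0.09849253002110486 126.09627974615209
[0.61472798 0.14678263] 0.1190319910265015
```

View pics/t4c.png

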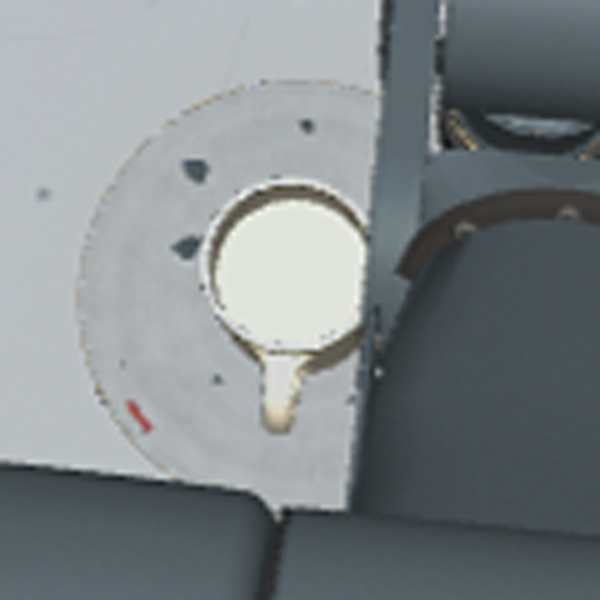

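The crop shows the mug rim at the same left, top and bottom edges, so it still stands on the axis. The handle now runs from (281,358) to (278,430), almost facing front, and the red mark is at (139,417). The remaining angle comes next.

```bash
cat > hand.py <<'E'
from h import *
import sys
def rows(name,r0=182,r1=198,c0=250,c1=272):
    im=cv2.imread(f"pics/{name}.png").astype(int)
    out=[]
    for v in range(r0,r1):
        w=im[v,c0:c1]; print(v,w[:, 2].tolist(), (w[:,2]-w[:,0]).tolist())
rows(sys.argv[1])
E
python3 hand.py t4
python3 - <<'E'
from h import *
P=[]
for n in("top","t1","t2","t3","t4"):
    im=cv2.imread(f"pics/{n}.png");b,g,r=[im[...,k].astype(int) for k in range(3)]
    k,l,st,ce=cv2.connectedComponentsWithStats(((r-g>40)&(r-b>40)).astype(np.uint8))
    for j in range(1,k):
        q=ray("top",ce[j],.084)[0][:2]
        if st[j,4]>2 and np.hypot(*(q-[.6105,.146]))<.12:P.append(q)
P=np.array(P);A=np.c_[2*P,np.ones(len(P))];x=np.linalg.lstsq(A,(P**2).sum(1),rcond=None)[0]
c=x[:2];d=P-c;print(c,np.sqrt(x[2]+c@c),np.degrees(np.arctan2(d[:,1],d[:,0])))
for ang in(170,175,180):
  a=np.radians(ang)
  print(ang,[np.round(proj("top",[c[0]+r*np.cos(a),c[1]+r*np.sin(a),z]),2) for r,z in((.045,.165),(.057,.165),(.07,.158),(.074,.14))],proj("top",[*c,.175]))
E
```

```text
182 [170, 172, 171, 175, 179, 163, 132, 161, 210, 216, 215, 215, 216, 217, 219, 196, 121, 95, 97, 98, 99, 97] [-7, -6, -6, -6, -7, -5, 5, 29, 13, 1, 0, 0, 0, -1, 5, 19, 18, 15, 16, 17, 16, 14]
183 [172, 173, 172, 173, 174, 176, 176, 122, 200, 216, 214, 213, 215, 217, 193, 134, 121, 107, 99, 103, 117, 134] [-6, -6, -6, -6, -8, -7, -8, -4, 4, 1, 0, 0, 1, 2, 17, 21, 22, 17, 13, 10, 9, 4]
184 [173, 172, 174, 172, 172, 174, 176, 137, 202, 216, 214, 214, 215, 217, 169, 184, 146, 119, 134, 170, 175, 173] [-7, -8, -7, -7, -7, -6, -7, -7, 9, 2, 0, 1, 0, 9, 23, 34, 23, 2, 2, -6, -8, -8]
185 [175, 173, 173, 173, 174, 175, 173, 170, 209, 215, 214, 214, 214, 218, 195, 164, 173, 179, 176, 175, 173, 172] [-7, -6, -7, -7, -7, -6, -7, -8, 9, 1, 0, 0, -3, 8, 21, 13, -5, -7, -7, -7, -7, -6]
186 [169, 173, 173, 173, 173, 174, 172, 165, 208, 215, 214, 214, 214, 212, 221, 154, 163, 174, 173, 171, 169, 169] [-5, -7, -6, -6, -6, -7, -6, -8, 9, 2, 0, 0, -2, 18, 26, 4, -8, -8, -6, -7, -6, -6]
187 [174, 174, 175, 175, 174, 173, 173, 132, 202, 216, 214, 214, 215, 198, 200, 178, 170, 170, 170, 170, 170, 171] [-6
[... 2014 characters left out ...]
7, -8, -7, -8, -8, -7, -7, -7, -7, -7, -8, -7, -8, -7, -5, -7, -7, -8, -8, -6, -7, -7]
[0.6128954 0.1468189] 0.09925326514288949 [  8.30622593  33.42283237  63.96159631  96.39786869 127.49199641]
170 [array([259.11, 182.04]), array([258.2, 187.2]), array([257.38, 193.1 ]), array([257.53, 195.53])] (np.float64(262.3369163577498), np.float64(161.98127562591947))
175 [array([260.82, 182.26]), array([260.36, 187.48]), array([260.02, 193.44]), array([260.27, 195.88])] (np.float64(262.3369163577498), np.float64(161.98127562591947))
180 [array([262.54, 182.32]), array([262.55, 187.57]), array([262.69, 193.55]), array([263.03, 195.99])] (np.float64(262.3369163577498), np.float64(161.98127562591947))
```

Both estimates put the handle near 175°, so I'll push about 5° more and then back off.

move_arm --motion '[[[255, 0, 2.5, 0, -0.02], [255, 0.2, 5.5, 0, -0.05], [255, 0.3, 8.5, 0, -0.075], [255, 0.4, 10, 0, -0.088], [255, 0.4, 10, 0, -0.088], [255, -3, 10, 0, -0.088], [255, -8, 10, 0, -0.088], [255, -20, 10, 0, -0.088], [255, -40, 10, 0, -0.088], [255, -50, 10, 0, -0.088]]]'

```text
t: 8.8
position: [0.7032, 0.0055, 0.0706]
orientation: [1.45, 2.784, 0.001]
ft_force: [0.4, 0.4, 0.4]
opening: -0.0001
grasp_force: 0.0
```

```bash
python3 look.py t5
```

```text
8.8 [0.7032 0.0055 0.0706] r 0.16832302090918252 ang 303.417164631993 [0.4 0.4 0.4]
```

move_arm --motion '[[[255, 0, 0, -40, 0], [255, 0, 0, -80, 0], [255, 0, 0, -120, 0], [255, 0, 0, -160, 0], [255, 0, 0, -200, 0], [255, 0, 0, -235, 0], [255, 0, 0, -235, 0]]]'

```text
t: 9.43
position: [0.7055, 0.0073, 0.3158]
orientation: [1.442, 2.772, 0.01]
ft_force: [0.5, -0.3, 1.1]
opening: -0.0002
grasp_force: 0.0
```

```bash
python3 - <<'E'
from h import *
from scipy.spatial.transform import Rotation as Ro
s=sense();R=Ro.from_rotvec(s['orientation']).as_matrix();print(s['t'],s['position'],R.round(3))
i=camera_info("wrist");T=np.array(i['world_from_camera']);print(i['mtx'],(R.T@(T[:3,3]-s['position'])).round(3),(R.T@T[:3,:3]).round(3))
E
```

```text
9.4333 [0.70548966 0.00732116 0.31583484] [[-0.574  0.819  0.018]
 [ 0.819  0.574 -0.002]
 [-0.012  0.014 -1.   ]]
[[360.77441613   0.         280.44048117]
 [  0.         360.77441613 209.59811149]
 [  0.           0.           1.        ]] [ 0.069 -0.    -0.142] [[ 0.001  0.963  0.271]
 [ 1.    -0.001  0.   ]
 [ 0.     0.271 -0.963]]
```

move_arm --motion '[[[255, 20, 1, 0, -0.12], [255, 40, 2, 0, -0.24], [255, 60, 4, 0, -0.36], [255, 80, 5, 0, -0.48], [255, 110, 7, 0, -0.6], [255, 140, 9, 0, -0.72], [255, 163, 10, 0, -0.84], [255, 163, 10, 0, -0.96], [255, 163, 10, 0, -0.96], [255, 163, 10, 0, -0.96]]]'

```text
t: 10.27
position: [0.6159, 0.1471, 0.3053]
orientation: [0.004, 3.141, -0.0]
ft_force: [0.2, -0.0, 0.5]
opening: -0.0001
grasp_force: 0.0
```

```bash
python3 - <<'E'
from h import *
import json
s=sense();i=camera_info("wrist");print(s['t'],s['position'],s['orientation'])
im=read_camera("wrist");cv2.imwrite("pics/w1.png",im)
json.dump({'mtx':np.array(i['mtx']).tolist(),'world_from_camera':np.array(i['world_from_camera']).tolist()},open('w1.json','w'))
print(np.array(i['world_from_camera']).round(3))
E
```

```text
10.2667 [0.61589869 0.14708939 0.30530871] [ 3.62165116e-03  3.14128231e+00 -1.70057248e-04]
[[ 0.002 -0.963 -0.271  0.547]
 [ 1.     0.001  0.002  0.147]
 [-0.001 -0.271  0.963  0.447]
 [ 0.     0.     0.     1.   ]]
```

View pics/w1.png

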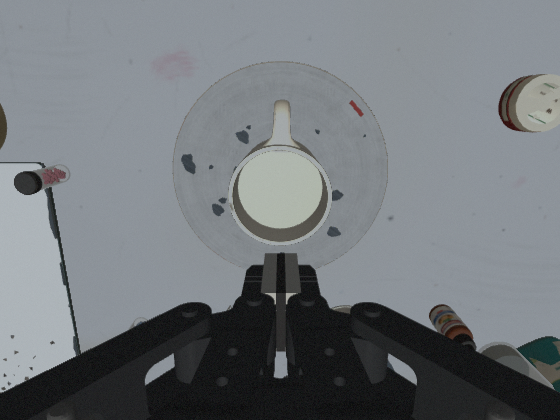

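Wrist view: the handle spans roughly (282,100) to (282,145), pointing to the front. The mug rim is centred near (281,196) and the disc near (280,167). The fingertips are at (281,258). Next is a finer measurement.

```bash
python3 - <<'E'
from h import *
import json
i=json.load(open('w1.json'));im=cv2.imread("pics/w1.png")
cv2.imwrite("pics/w1c.png",cv2.resize(im[85:255,215:350],None,fx=3.5,fy=3.5,interpolation=cv2.INTER_CUBIC))
# handle / mug = warm-white: red-blue relative to bluish bench
d=im[...,2].astype(int)-im[...,0]
for v in range(98,146,4): print(v,im[v,268:298,2].tolist())
E
```

```text
98 [131, 131, 130, 129, 131, 133, 130, 132, 133, 130, 132, 132, 131, 132, 133, 132, 132, 134, 133, 130, 126, 128, 125, 130, 131, 132, 128, 131, 133, 130]
102 [133, 130, 132, 129, 130, 132, 122, 105, 114, 123, 124, 126, 128, 128, 128, 126, 125, 123, 118, 111, 99, 118, 131, 132, 134, 134, 133, 133, 134, 132]
106 [130, 128, 130, 130, 129, 129, 115, 132, 144, 148, 151, 152, 153, 153, 153, 153, 152, 150, 148, 145, 123, 107, 115, 129, 131, 132, 131, 131, 130, 129]
110 [130, 128, 127, 126, 130, 130, 135, 147, 160, 160, 163, 162, 162, 163, 162, 162, 161, 162, 162, 159, 133, 119, 109, 127, 132, 129, 127, 128, 129, 126]
114 [131, 130, 129, 129, 129, 106, 135, 135, 159, 164, 165, 163, 164, 162, 164, 165, 164, 163, 164, 163, 153, 148, 108, 131, 130, 129, 130, 130, 129, 132]
118 [130, 131, 127, 130, 129, 118, 159, 151, 165, 163, 163, 163, 164, 161, 163, 164, 162, 163, 160, 162, 158, 152, 133, 131, 132, 129, 132, 131, 132, 131]
122 [136, 134, 132, 131, 131, 110, 161, 161, 163, 160, 164, 163, 163, 164, 164, 162, 163, 163, 162, 163, 159, 163, 131, 134, 134, 135, 132, 133, 131, 129]
126 [130, 128, 127, 125, 125, 135, 163, 163, 162, 162, 164, 161, 163, 162, 163, 164, 163, 163, 162, 162, 163, 162, 106, 133, 130, 130, 131, 126, 131, 133]
130 [127, 128, 127, 127, 118, 166, 162, 163, 164, 163, 164, 164, 160, 162, 163, 163, 163, 161, 164, 163, 162, 158, 109, 130, 128, 128, 129, 130, 130, 128]
134 [134, 132, 129, 131, 140, 163, 165, 164, 161, 163, 163, 162, 163, 162, 163, 161, 164, 163, 164, 165, 163, 162, 142, 133, 132, 133, 135, 133, 132, 130]
138 [127, 108, 125, 157, 162, 162, 162, 166, 164, 162, 162, 163, 162, 164, 164, 161, 164, 163, 164, 164, 162, 163, 160, 126, 114, 131, 132, 132, 132, 135]
142 [157, 166, 162, 162, 163, 163, 163, 164, 162, 164, 163, 164, 165, 162, 163, 163, 162, 164, 164, 162, 163, 162, 162, 162, 163, 157, 126, 97, 84, 86]
```

View pics/w1c.png

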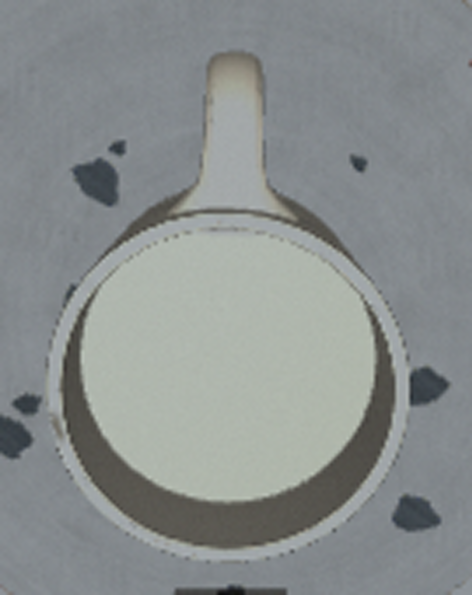

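```bash
python3 - <<'E'
from h import *
import json
i=json.load(open('w1.json'))
im=cv2.imread("pics/w1.png")
# rim: largest non-grey bright contour hull lower half; sub-pixel edges from crop
R=ray("w",[(215+(228+.5)/3.5-.5,85+(386+.5)/3.5-.5)],.175,i)[0];print("rim",R.round(4))
L=ray("w",[(215+(47+.5)/3.5-.5,195),(215+(409+.5)/3.5-.5,195)],.175,i);print(L.round(4))
for v,u in((106,281.5),(110,281.8),(114,281.5),(118,281.7),(122,281.6),(126,281.5),(130,281.3),(134,281)):
    h=ray("w",[(u,v)],.165,i)[0];d=h-R;print(v,h.round(4),np.hypot(*d[:2]).round(4),np.degrees(np.arctan2(d[1],d[0]))%360)
# disc edge ellipse via Canny points near predicted rim
g=cv2.GaussianBlur(cv2.cvtColor(im,cv2.COLOR_BGR2GRAY),(3,3),0);e=cv2.Canny(g,25,60)
vv,uu=np.nonzero(e);q=ray("w",np.c_[uu,vv],.084,i)[:,:2]
c=R[:2]
for k in range(6):
    r=np.hypot(*(q-c).T);P=q[abs(r-.109)<(.006 if k<3 else .003)];A=np.c_[2*P,np.ones(len(P))];x=np.linalg.lstsq(A,(P**2).sum(1),rcond=None)[0];c=x[:2]
print("disc",c,np.sqrt(x[2]+c@c),len(P))
b,gg,r=[im[...,k].astype(int) for k in range(3)]
k,l,st,ce=cv2.connectedComponentsWithStats(((r-gg>30)&(r-b>30)).astype(np.uint8))
for j in range(1,k):
    p=ray("w",ce[j],.084,i)[0][:2]-c
    if st[j,4]>8 and np.hypot(*p)<.109: print("red",np.degrees(np.arctan2(p[1],p[0])),np.hypot(*p))
E
```

```text
rim [0.6115 0.1465 0.175 ]
[[0.6115 0.1064 0.175 ]
 [0.6116 0.1866 0.175 ]]
106 [0.5452 0.1479 0.165 ] 0.0663 178.7962746190078
110 [0.5481 0.1481 0.165 ] 0.0634 178.5387863975242
114 [0.551  0.1479 0.165 ] 0.0605 178.68456443982586
118 [0.554  0.1481 0.165 ] 0.0576 178.4687159683853
122 [0.5569 0.148  0.165 ] 0.0546 178.46756830001573
126 [0.5599 0.1479 0.165 ] 0.0516 178.46628160859842
130 [0.5629 0.1477 0.165 ] 0.0486 178.55489684846117
134 [0.5659 0.1475 0.165 ] 0.0456 178.7520242123922
disc [0.61364728 0.14622978] 0.10977696781938866 815
red 132.10636013963924 0.09981398974101756
```

The handle points at about 178.6°, 1.4° off square, and the mug is still centred. That is good enough, so I'll move on to pointing.

move_arm --motion '[[[255, 20, 0.5, 0, 0], [255, 45, 0.5, 0, 0], [255, 60, 0.5, 0, 0], [255, 60, 0.5, 20, 0], [255, 60, 0.5, 45, 0], [255, 60, 0.5, 70, 0], [255, 60, 0.5, 90, 0], [255, 60, 0.5, 90, 0], [255, 60, 0.5, 90, 0]]]'

```text
t: 11.07
position: [0.5559, 0.1466, 0.2144]
orientation: [-0.004, -3.139, 0.0]
ft_force: [0.5, 0.2, 0.7]
opening: 0.0
grasp_force: 0.0
```

Next I go down 32 mm to z ≈ 0.182, shifting +1 mm in y.

move_arm --motion '[[[255, 0, 1, 8, 0], [255, 0, 1, 16, 0], [255, 0, 1, 23, 0], [255, 0, 1, 28, 0], [255, 0, 1, 31, 0], [255, 0, 1, 32, 0], [255, 0, 1, 32, 0], [255, 0, 1, 32, 0], [255, 0, 1, 32, 0], [255, 0, 1, 32, 0]]]'

```text
t: 11.9
position: [0.5562, 0.1484, 0.1837]
orientation: [-0.0, 3.141, 0.0]
ft_force: [-0.0, 0.5, -0.5]
opening: 0.0001
grasp_force: 0.0
```

```bash
python3 - <<'E'
from h import *
s=sense();print(s['position'],s['ft_force'])
a=read_camera("scene");w=read_camera("wrist");print([np.round(proj("scene",p),1) for p in (s['position'],[.556,.1475,.165])])
cv2.imwrite("pics/fin.png",np.hstack([cv2.resize(a[130:270,160:310],(400,373),interpolation=cv2.INTER_CUBIC),cv2.resize(w,(400,373))]))
E
```

```text
[0.55623713 0.14839486 0.18366691] [-0.04657458  0.54633175 -0.49291643]
[array([252.6, 189.8]), array([253.3, 195.9])]
```

View pics/fin.png

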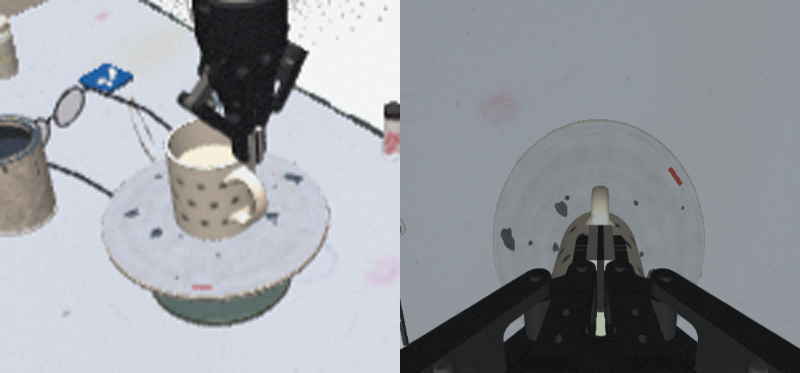

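The picture shows the fingertip just above the handle's top, at about (255,165) in the left half, with nothing touched. The gap is about 18 mm, so I'll lower 2 mm and hold for over two seconds.

move_arm --motion '[[[255, 0, 0, 2, 0], [255, 0, 0, 2, 0], [255, 0, 0, 2, 0], [255, 0, 0, 2, 0], [255, 0, 0, 2, 0], [255, 0, 0, 2, 0], [255, 0, 0, 2, 0], [255, 0, 0, 2, 0], [255, 0, 0, 2, 0], [255, 0, 0, 2, 0]]]'

```text
t: 12.83
position: [0.556, 0.1483, 0.1813]
orientation: [-0.0, 3.142, -0.0]
ft_force: [-0.4, 0.2, -0.6]
opening: 0.0002
grasp_force: 0.0
```

move_arm --motion '[[[255, 0, 0, 0, 0], [255, 0, 0, 0, 0], [255, 0, 0, 0, 0], [255, 0, 0, 0, 0], [255, 0, 0, 0, 0], [255, 0, 0, 0, 0], [255, 0, 0, 0, 0], [255, 0, 0, 0, 0], [255, 0, 0, 0, 0], [255, 0, 0, 0, 0]]]'

```text
t: 13.67
position: [0.556, 0.1484, 0.1813]
orientation: [-0.0, 3.142, 0.0]
ft_force: [-0.1, 0.1, -0.7]
opening: -0.0001
grasp_force: 0.0
```

move_arm --motion '[[[255, 0, 0, 0, 0], [255, 0, 0, 0, 0], [255, 0, 0, 0, 0], [255, 0, 0, 0, 0], [255, 0, 0, 0, 0], [255, 0, 0, 0, 0], [255, 0, 0, 0, 0], [255, 0, 0, 0, 0], [255, 0, 0, 0, 0], [255, 0, 0, 0, 0]]]'

```text
t: 14.5
position: [0.556, 0.1484, 0.1813]
orientation: [-0.0, 3.142, -0.0]
ft_force: [0.1, -0.1, -1.1]
opening: 0.0002
grasp_force: 0.0
```

move_arm --motion '[[[255, 0, 0, 0, 0], [255, 0, 0, 0, 0], [255, 0, 0, 0, 0], [255, 0, 0, 0, 0], [255, 0, 0, 0, 0], [255, 0, 0, 0, 0], [255, 0, 0, 0, 0], [255, 0, 0, 0, 0], [255, 0, 0, 0, 0], [255, 0, 0, 0, 0]]]'

```text
t: 15.33
position: [0.556, 0.1484, 0.1813]
orientation: [0.0, -3.142, 0.0]
ft_force: [0.1, 0.1, 0.2]
opening: 0.0001
grasp_force: 0.0
```

```bash
python3 - <<'E'
from plant import *
s=sense();print(s['t'],s['position'],s['ft_force']);print(close_job())
E
```

```text
15.3333 [0.5559877  0.14835303 0.1813087 ] [0.05527857 0.0774425  0.16227709]
the job is handed in; nothing more can be done
None
```

The job is handed in at 15.3 s: the handle points to the front edge within about 1.5° as measured, the disc was released, and the closed fingertips held about 16 mm above the handle top for over 2 s, touching nothing.

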